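# Reset the microscope lamp and set its dimmer lever

### The arm

A 7-joint arm with a two-finger parallel gripper is mounted at the origin on a cart in front of the work surface, level with it; the furniture and walls round the work are solid. World frame = base frame: x ahead of the robot, y to its left, z up, the work surface at z = 0. Lengths are in m, angles in rad, forces in N, time in s.
With the tool pointing down it reaches from about 0.4 to 0.85 m from the base axis. Payload 10.4 kg.
Tool frame: the origin (TCP) lies midway between the tips of the shut fingers; the grasp point (between the pads) lies 19 mm behind it; z points along the fingers, x is the direction in which the jaws open and shut, and the axes are right-handed (so a half turn about z gives the same grasp; the last joint's range is limited). The gripper opens to 85 mm and grips with 20 to 120 N. Pads are 22 mm wide; open, the fingers measure 114 mm over their backs; the gripper's body (76 mm by 85 mm) begins 54 mm behind the grasp point. The pads swing forward as they close: fully open they stand 13 mm farther back than shut.
Start: joints at [1.159, 0.332, -0.065, 1.46, 0.022, 1.35, -0.088], TCP at [0.237, -0.578, 0.231] pointing down, gripper open.
Joint ranges: [-2.6, 2.6], [-0.5, 2.12], [-1.47, 1.34], [0.16, 2.42], [-1.27, 4.41], [0.06, 2.06], [-2.6, 2.6]. Speed limits (rad/s): [2.22, 2.22, 2.79, 2.79, 3.14, 3.14, 3.14].

### API

Orientations are given as a rotation vector (axis times angle).
In Python, from workcell import manip gives the robot as it stands. The module is installed in compiled form; this text tells all that it offers.
- The arm moves only by the tool play_rows, never from a script. Its argument "targets" is a list of rows, each an object of numbers: "dx", "dy", "dz": the shift along the world's x, y, z normalised to -1 to 1, where 1 is 500 mm; "ax", "ay", "az": the turn, a rotation vector about the world's x, y, z normalised to -1 to 1, where 1 is 0.5 rad. A call has 1 to 10 rows; each row is the pose to reach, as a shift and turn from the pose measured when the call began; what a row does not reach only later rows make up. A row lasts 1/8 s, in which the tool goes at most 62.5 mm and 10.7 degrees, less where a joint would pass 70% of its speed; a pose out of reach is approached as far as the arm can. A call with a number of a shift or a turn outside -1 to 1 is refused whole. A call with a gripper value outside its range is refused whole. "grip" is the gripper's target within -1 to 1 (shut at 1, half-way at 0, fully open at -1), set as the call begins (left out, the last holds). The fingers move at their own pace and stop on an object; "newtons" is the grip in N (left out, the last holds). Time passes only in rows, so rows that repeat a pose let the fingers close. It gives the time, the measured TCP pose, the force and the opening at its end, in the units of the state.
- manip.get_obs(): the state, without advancing time (a new reading comes with each control period).
- manip.snapshot(name): name is "scene" or "top" or "wrist"; returns the picture (480x640x3 uint8, red, green, blue); there is no depth.
- manip.camera_model(name): a dict with "fx", "fy", "cx", "cy" (pixels), "pose" (4x4, takes a point from camera to world coordinates). Camera axes: x right, y up, looking along -z (the intrinsics and any distortion apply to the point x, -y, -z); pixel columns grow to the right and rows downward; lengths in m; the calibration is good to about 2 mm. The wrist camera is an equidistant fisheye: a pixel r from the principal point sees the ray r / f radians off the axis. A picture is of the moment at which its call begins: read the wrist's pose just before it. camera_model takes no time and is no camera call; for the wrist camera it gives the pose at the moment of the call.
- manip.close_job(): hands the job in, once; it reports no verdict.
Trained networks look in the newest picture that a camera, given by its name, has taken for a name from the list of things; names that differ only in an ending like _2 or _b are one class to them, and where a whole thing is asked for, a point or a joint stands for the part that bears it (a point fixed in the world has none). Each returns a list of dicts, best first, with "score" (0 to 1); they miss things now and then, are a little off and sometimes report something else, mostly with a low value. They report only what shows in the picture. A call takes as long as a camera call.
- manip.masks_of(target, camera): "region" (480x640 bool, what is visible of it) and "bbox" ([left, top, width, height] in pixels, round what is visible of it).
The state is a dict: "t": time; "joint_positions": joint angles; "qvel": joint speeds; "effort": joint torques, N m; "position": TCP position; "ee_rot": TCP orientation; "force": force on the tool from outside, world axes, zero at the start; "moment": the same for the moment, N m; "finger_gap": finger opening in m.
Only numpy, scipy, OpenCV 4.12 (cv2) and the standard library are available. Lean on these libraries where they do the work, as an engineer would, in place of code of your own. Each camera call takes 0.05 s, during which the arm holds its last target. There are 200 camera calls.

### The job

The microscope lamp unit has cut out. First swing the dimmer lever anticlockwise (to the left, seen facing the panel) to its off stop and press it on against the spring until the stop gives a few degrees (at least 6), which resets the cut-out, but do not ram it to the very end of the spring's travel (about 17 degrees); then swing the lever back until its pointer is in line with the index tab on the dial's rim, and let go. Do not knock over or push away the small things standing round the unit.

Things in the scene. Friction and masses are not known exactly. Their poses are not given: they have to be found in the camera images.
- lamp_unit: (all mm) fixed grey wedge-shaped lamp unit, 187 deep, 206 wide; origin on its underside, x to its back, z up. The panel (200 long, 30 degrees from level) rises from x -109, z 19 to x 64, z 119. A hood plate stands square to the panel on its upper edge, 123 up the slope from the dial's centre, 155 out: it leans over the lever, so a vertical tool does not fit; one square to the panel does
- dial_center (a point): the lever's pivot, on the panel, centre of a flat white dial of radius 74; x points up the slope, y to the left along the panel, z straight out of the panel. Angles round the dial are taken about z from x, positive to the left (anticlockwise seen facing the panel)
- lever_knob (a point): point on the lever's knob, 60 from the pivot, 32 out from the panel; x points along the lever from pivot to pointer, z out of the panel. The lever is a steel bar 11 wide, 8 to 13 out from the panel; its knob is a black round peg of 14 diameter, square to the panel, from 15 to 50 out. It moves with about 2 N and stays where it is left
- off_stop (a joint): give of the sprung off stop, rad: 0 unpressed, negative as the lever presses it, -0.30 at the hard end. It starts to give at about 5 N at the knob, is reset beyond -0.10 (10 N), hard end at 18 N. Where the stop lies differs from unit to unit, +60 to +84 degrees round the dial, and cannot be seen: feel for it. From it the lever swings 129 degrees clockwise
- index_tab (a point): small flat dark index tab on the dial's rim, 80 from the pivot, lying on the panel (3 high); its x points outward along its radius. It cannot be moved by hand
- beaker: clear plastic beaker, 73 wide, 76 high, standing on the table to the right of the unit; origin at its underside, z up
- dropper: small dropper bottle, 29 wide, 96 high, standing to the left of the unit; origin at its underside, z up
- cover_glasses: small clear box, 28 x 28 x 12, on the table in front of the unit; origin at its underside

How it is judged:
On the way:
1. the lever is pressed on against its off stop until the stop gives at least 0.10 rad (value of joint off_stop below -0.1 rad), for 0.2 s.
At the end, for the whole second after the job is handed in: the lever points at the index tab within 0.06 rad (3.4 degrees), let go, and the off stop is not pressed (angle between the x axis of lever_knob and the x axis of index_tab, either way round below 0.06 rad and value of joint off_stop above -0.02 rad); the robot touches nothing.
It fails at once if the off stop is rammed to the end of its spring (more than 0.28 rad) (value of joint off_stop below -0.28 rad).
It fails at once if the beaker is pushed more than 30 mm or tipped (distance of beaker from where it was at the start of the episode above 0.03 m or angle between beaker's own z axis and vertical above 0.4 rad).
It fails at once if the dropper bottle is pushed more than 30 mm or tipped (distance of dropper from where it was at the start of the episode above 0.03 m or angle between dropper's own z axis and vertical above 0.4 rad).
It fails at once if the box of cover glasses is pushed more than 30 mm (distance of cover_glasses from where it was at the start of the episode above 0.03 m).
It also fails if it takes over 64 s, if anything falls off the work surface, if the arm or the gripper's body presses on something with over 40 N, if the wrist force passes 120 N, or if a joint passes its speed limit or range.

## Working session

There is one attempt and no reset: what is moved stays moved. The work goes in short steps, Python scripts to look and compute and a tool call to move; the robot and the scene stay as the last step left them, time stands still between calls to the robot, and variables do not carry over. Pictures are saved under pics/ and viewed, on a budget of 10 in all, crops included, one or two more only if the job needs it, and the job is handed in when it is done.

Besides the shell and the picture viewer there is one more tool, called after "Call:" as name([rows], argument=value, ...), one row to a line, values as JSON. play_rows: Moves the arm, as the interface text tells. Scaled input: -1 to 1 covers 500 mm each way for a shift and 0.5 rad each way for a turn. Its arguments: {"type":"object","properties":{"targets":{"type":"array","items":{"type":"object","properties":{"dx":{"type":"number"},"dy":{"type":"number"},"dz":{"type":"number"},"ax":{"type":"number"},"ay":{"type":"number"},"az":{"type":"number"}}}},"grip":{"type":"number"},"newtons":{"type":"number"}},"required":["targets"]}

```bash
mkdir -p pics
python3 - <<'E'
from workcell import manip
import cv2,numpy as np
o=manip.get_obs();print(o)
for c in("scene","top"):
    im=manip.snapshot(c);cv2.imwrite(f"pics/{c}0.png",im[:,:,::-1])
    m=manip.camera_model(c);print(c,{k:np.round(v,4).tolist() if k=='pose' else v for k,v in m.items()})
    for t in("lamp_unit","lever_knob","index_tab","beaker","dropper","cover_glasses","dial_center"):
        try:
            for d in manip.masks_of(t,c)[:2]:
                ys,xs=np.nonzero(d["region"]);print(t,round(d["score"],2),d["bbox"],xs.mean().round(1),ys.mean().round(1))
        except Exception as e: print(t,e)
E
```

```text
{'t': 0.0, 'joint_positions': array([ 1.15941104,  0.33287994, -0.06471286,  1.46094479,  0.02160847,
        1.34990398, -0.08848137]), 'qvel': array([-1.18455887e-03,  8.82218883e-04, -6.06126215e-04, -6.39549437e-05,
       -1.12168683e-03, -2.51969031e-03,  4.01656385e-05]), 'effort': array([ 7.08044845e-04, -6.25436068e+01,  4.93013661e-02, -3.91613567e+01,
        1.62212388e-02,  9.89736349e-03, -1.48094239e-05]), 'position': array([ 0.2367709 , -0.57800584,  0.23050927]), 'ee_rot': array([-2.60814836e+00,  1.74999968e+00,  1.93792316e-03]), 'force': array([ 0.2205332 ,  1.32645419, -0.6985685 ]), 'moment': array([ 0.01486018,  0.01196092, -0.05039347]), 'finger_gap': 0.08546932771323532}
scene {'fx': 493.1510709658561, 'fy': 493.1510709658561, 'cx': 328.7902895291689, 'cy': 231.5586250514052, 'pose': [[-0.7797, 0.2499, -0.5742, 0.0429], [-0.626, -0.3334, 0.705, 0.437], [-0.0152, 0.9091, 0.4164, 0.4609], [0.0, 0.0, 0.0, 1.0]]}
lamp_unit 0.76 [270.1, 126.0, 146.5, 174.6] 334.2 220.5
lamp_unit 0.36 [330.1, 200.4, 36.1, 49.3] 346.7 226.5
lever_knob 0.71 [332.4, 203.1, 28.6, 41.3] 346.5 225.6
beaker 0.79 [397.7, 203.6, 32.5, 43.0] 412.8 223.9
cover_glasses 0.8 [368.1, 293.3, 18.8, 21.7] 379.6 302.7
dial_center 0.91 [317.3, 200.0, 74.3, 75.3] 352.9 243.6
top {'fx': 435.9090083608034, 'fy': 435.9090083608034, 'cx': 317.2947189889301, 'cy': 237.1036157419169, 'pose': [[-0.0086, 0.9789, -0.2043, 0.3377], [-1.0, -0.0077, 0.0049, -0.1541], [0.0032, 0.2043, 0.9789, 0.9373], [0.0, 0.0, 0.0, 1.0]]}
lamp_unit 0.88 [293.0, 158.5, 131.6, 121.5] 354.8 219.7
lever_knob 0.49 [344.4, 202.6, 13.0, 40.7] 352.5 224.9
beaker 0.72 [418.3, 229.1, 44.3, 35.5] 437.7 245.9
dropper 0.56 [277.3, 194.0, 14.5, 22.9] 283.8 207.3
cover_glasses 0.6 [310.7, 277.9, 15.7, 18.5] 319.0 289.2
dial_center 0.91 [315.8, 200.4, 70.8, 67.2] 350.8 235.2
```

Run:
```python
import cv2,numpy as np
a=cv2.imread("pics/scene0.png")[110:330,250:450];b=cv2.imread("pics/top0.png")[140:320,250:490]
a=cv2.resize(a,(400,440),interpolation=3);b=cv2.resize(b,None,fx=440/180*.68,fy=440/180*.68,interpolation=3)
a=cv2.resize(cv2.imread("pics/scene0.png")[120:320,260:440],(360,400),interpolation=2)
b=cv2.resize(cv2.imread("pics/top0.png")[140:320,270:470],(440,396),interpolation=2)
b=cv2.copyMakeBorder(b,0,4,0,0,0)
cv2.imwrite("pics/v1.png",np.hstack([a,b]))
```

```text
(no output)
```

View pics/v1.png

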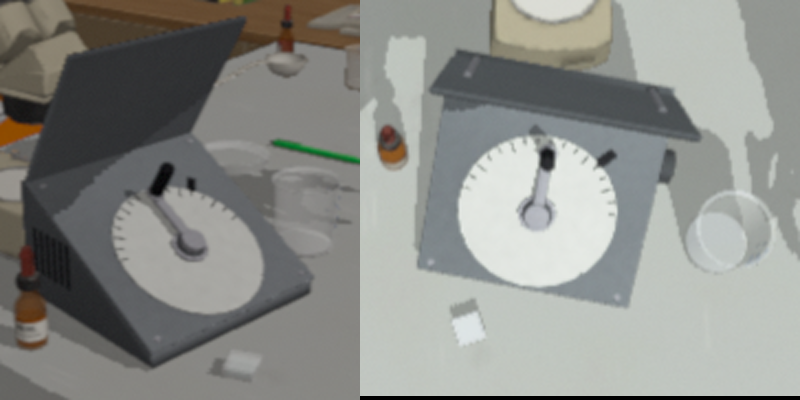

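```bash
cat > h.py <<'E'
import numpy as np,cv2
from scipy.optimize import least_squares
from scipy.spatial.transform import Rotation as R
def proj(m,P):
    P=np.atleast_2d(P);T=np.linalg.inv(m["pose"]);p=P@T[:3,:3].T+T[:3,3]
    x,y,z=p[:,0],-p[:,1],-p[:,2]
    if m.get("fish"):
        r=np.hypot(x,y);th=np.arctan2(r,z);s=th/np.maximum(r,1e-9);return np.c_[m["cx"]+m["fx"]*x*s,m["cy"]+m["fy"]*y*s]
    return np.c_[m["cx"]+m["fx"]*x/z,m["cy"]+m["fy"]*y/z]
def ray(m,u,v):
    a,b=(u-m["cx"])/m["fx"],(v-m["cy"])/m["fy"]
    if m.get("fish"):
        t=np.hypot(a,b);s=np.sin(t)/max(t,1e-9);d=np.array([a*s,-b*s,-np.cos(t)])
    else: d=np.array([a,-b,-1.])
    return m["pose"][:3,3],m["pose"][:3,:3]@d
def unit(p):  # x,y,yaw -> unit R,t
    return R.from_euler('z',p[2]).as_matrix(),np.array([p[0],p[1],0])
c,s=np.cos(np.pi/6),np.sin(np.pi/6)
DR=np.array([[c,0,-s],[0,1,0],[s,0,c]])  # dial axes in the unit
DC=np.array([-.109+.077*c,0,.019+.077*s])
def dial(p):
    A,t=unit(p);return A@DR,A@DC+t
def on_plane(m,u,v,p,h):
    A,C=dial(p);o,d=ray(m,u,v);n=A[:,2];k=((C-o)@n+h)/(d@n);return A.T@(o+k*d-C)
E
cat > fit.py <<'E'
from h import *
from workcell import manip
M={k:manip.camera_model(k) for k in("top","scene")}
a=np.linspace(0,2*np.pi,200);ring=np.c_[.074*np.cos(a),.074*np.sin(a),0*a]
bb={"top":[315.8,200.4,70.8,67.2],"scene":[317.3,200,74.3,75.3]}
cor=np.array([[-.109,.103,.019],[-.109,-.103,.019]]);cu=np.array([[296.4,261.4],[392.3,279.1]])
def res(p):
    A,C=dial(p);r=[]
    for k,b in bb.items():
        q=proj(M[k],ring@A.T+C);lo,hi=q.min(0),q.max(0)
        r+=list(lo-b[:2])+list(hi-np.array(b[:2])-b[2:])
    U,t=unit(p);r+=list((proj(M["top"],cor@U.T+t)-cu).ravel());return r
f=least_squares(res,[.45,-.2,-.2]);p=f.x;print(p,np.round(f.fun,1));np.save("p.npy",p)
A,C=dial(p);print("C",C,"\n",A.round(3))
for k,u,v,h in(("top",382.3,211.8,.003),("scene",355.5,212,.003),("top",355.5,211.3,.05),):
    q=on_plane(M[k],u,v,p,h);print(k,q.round(4),np.hypot(*q[:2]).round(4),np.degrees(np.arctan2(q[1],q[0])).round(1))
for n,k,u,v in(("beaker","top",437.7,249),("dropper","top",283.8,213),("cover","top",319,289)):
    o,d=ray(M[k],u,v);print(n,(o-d*o[2]/d[2]).round(3))
E
python3 fit.py
```

```text
[ 0.56723925 -0.24051509 -0.21187771] [ 1.2 -0.8  2.3  0.5 -0.8 13.9  0.   1.7  1.4 -2.5  0.9 -0.7]
C [ 0.52586949 -0.2316162   0.0575    ] 
 [[ 0.847  0.21  -0.489]
 [-0.182  0.978  0.105]
 [ 0.5    0.     0.866]]
top [ 0.0604 -0.0483  0.003 ] 0.0773 -38.6
scene [ 0.0633 -0.0496  0.003 ] 0.0804 -38.1
top [0.0624 0.0063 0.05  ] 0.0627 5.7
beaker [ 0.505 -0.422  0.   ]
dropper [ 0.589 -0.085  0.   ]
cover [ 0.42  -0.161  0.   ]
```

```bash
sed -i "s/ return r$/ r=np.array(r);r[5]=0;return r/;s/;return r$/;r=np.array(r);r[5]=0;return r/" fit.py; python3 fit.py
cat >> h.py <<'E'
def pose(p,th,rad,out,phi=None):  # th: lever angle (deg), out: TCP height over panel; jaws tangential
    A,C=dial(p);t=np.radians(th);q=np.radians(th if phi is None else phi)
    P=C+A@[rad*np.cos(t),rad*np.sin(t),out];x=-A@[-np.sin(q),np.cos(q),0];z=-A[:,2]
    return P,np.c_[x,np.cross(z,x),z]
def row(o,P,Q):
    d=(P-o["position"])/.5;w=(R.from_matrix(Q)*R.from_rotvec(o["ee_rot"]).inv()).as_rotvec()/.5
    return np.r_[d,w].round(3).tolist()
def tell(o,p):
    A,C=dial(p);q=A.T@(o["position"]-C);X=A.T@R.from_rotvec(o["ee_rot"]).as_matrix()
    print("t",round(o["t"],2),"dial xyz mm",(q*1e3).round(1),"ang",np.degrees(np.arctan2(q[1],q[0])).round(2),"rad",(np.hypot(*q[:2])*1e3).round(1),"jaw ang",np.degrees(np.arctan2(X[0,0],-X[1,0])).round(1),"F dial",(A.T@o["force"]).round(1),"gap",round(o["finger_gap"],4))
E
python3 - <<'E'
from h import *; from workcell import manip
p=np.load("p.npy");o=manip.get_obs();tell(o,p)
P,Q=pose(p,6,.045,.14);print(P,row(o,P,Q))
E
```

```text
[ 0.56567412 -0.23703212 -0.19294725] [-0.1  0.   1.   1.3 -0.9  0.  -0.1  2.6  0.6 -0.7  0.4 -0.7]
C [ 0.52414332 -0.22891792  0.0575    ] 
 [[ 0.85   0.192 -0.491]
 [-0.166  0.981  0.096]
 [ 0.5    0.     0.866]]
top [ 0.0617 -0.0515  0.003 ] 0.0803 -39.8
scene [ 0.0641 -0.0523  0.003 ] 0.0827 -39.2
top [0.0647 0.0034 0.05  ] 0.0648 3.0
beaker [ 0.505 -0.422  0.   ]
dropper [ 0.589 -0.085  0.   ]
cover [ 0.42  -0.161  0.   ]
t 0.8 dial xyz mm [ -99.1 -398.   258. ] ang -103.99 rad 410.2 jaw ang 29.7 F dial [-0.4 -0.   0.5] gap 0.0855
[ 0.49438269 -0.21831063  0.2011203 ] [0.515, 0.72, -0.06, 0.048, -1.056, -0.932]
```

Call:
play_rows([
  {"dx":0,"dy":0.1,"dz":0.12},
  {"dx":0.1,"dy":0.2,"dz":0.2,"ay":-0.2,"az":-0.2},
  {"dx":0.2,"dy":0.3,"dz":0.2,"ay":-0.4,"az":-0.4},
  {"dx":0.3,"dy":0.42,"dz":0.2,"ay":-0.6,"az":-0.6},
  {"dx":0.4,"dy":0.54,"dz":0.16,"ay":-0.8,"az":-0.7},
  {"dx":0.45,"dy":0.65,"dz":0.1,"ay":-0.95,"az":-0.85},
  {"dx":0.48,"dy":0.72,"dz":0.04,"ay":-1,"az":-0.93},
  {"dx":0.48,"dy":0.72,"dz":0.04,"ay":-1,"az":-0.93},
  {"dx":0.48,"dy":0.72,"dz":0.04,"ay":-1,"az":-0.93},
  {"dx":0.48,"dy":0.72,"dz":0.04,"ay":-1,"az":-0.93},
], grip=-0.3)

```text
invalid input
```

```bash
cat > wr.py <<'E'
from h import *; from workcell import manip; import sys
p=np.load("p.npy");n=sys.argv[1]
o=manip.get_obs();tell(o,p)
m=manip.camera_model("wrist");m["fish"]=1;im=manip.snapshot("wrist");np.save(f"pics/{n}_pose.npy",m["pose"])
print({k:m[k] for k in("fx","cx","cy")},np.round(m["pose"],3).tolist())
im=im[:,:,::-1].copy();A,C=dial(p)
for t in("dial_center","index_tab","lever_knob"):
    for d in manip.masks_of(t,"wrist")[:1]:
        ys,xs=np.nonzero(d["region"]);print(t,round(d["score"],2),d["bbox"],xs.mean().round(1),ys.mean().round(1))
        cc=cv2.findContours(d["region"].astype(np.uint8),0,2)[0];cv2.drawContours(im,cc,-1,(0,255,0),1)
a=np.linspace(0,2*np.pi,100);q=proj(m,np.c_[.074*np.cos(a),.074*np.sin(a),0*a]@A.T+C)
for x,y in q: cv2.circle(im,(int(round(x)),int(round(y))),1,(0,0,255),-1)
cv2.imwrite(f"pics/{n}.png",im)
E
python3 wr.py w1
```

```text
t 0.8 dial xyz mm [ -99.1 -398.   258. ] ang -103.99 rad 410.2 jaw ang 29.7 F dial [-0.4 -0.   0.5] gap 0.0855
{'fx': 371.64829954431775, 'cx': 323.61392746239716, 'cy': 236.34073279518256} [[0.379, 0.893, 0.244, 0.299], [-0.925, 0.365, 0.1, -0.553], [0.0, -0.263, 0.965, 0.374], [0.0, 0.0, 0.0, 1.0]]
```

View pics/w1.png

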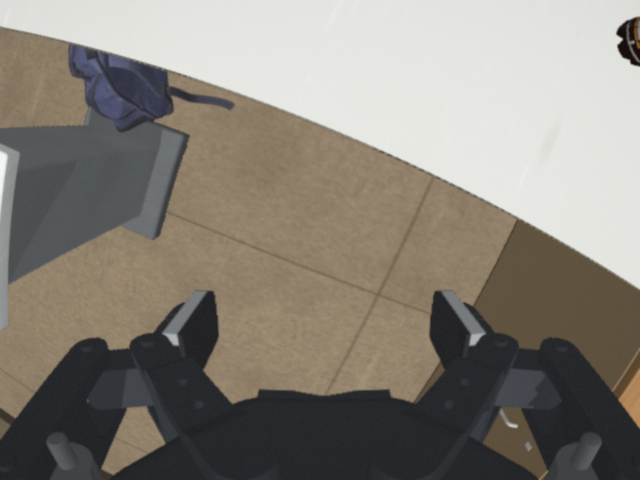

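The move was refused, so the arm has not moved; this picture only shows the floor and the table edge. I'll retry with every key given.

Call:
play_rows([
  {"dx":0,"dy":0.1,"dz":0.12,"ax":0,"ay":0,"az":0},
  {"dx":0.1,"dy":0.2,"dz":0.2,"ax":0,"ay":-0.2,"az":-0.2},
  {"dx":0.2,"dy":0.3,"dz":0.2,"ax":0,"ay":-0.4,"az":-0.4},
  {"dx":0.3,"dy":0.42,"dz":0.2,"ax":0,"ay":-0.6,"az":-0.6},
  {"dx":0.4,"dy":0.54,"dz":0.16,"ax":0,"ay":-0.8,"az":-0.7},
  {"dx":0.45,"dy":0.65,"dz":0.1,"ax":0,"ay":-0.95,"az":-0.85},
  {"dx":0.48,"dy":0.72,"dz":0.04,"ax":0,"ay":-1,"az":-0.93},
  {"dx":0.48,"dy":0.72,"dz":0.04,"ax":0,"ay":-1,"az":-0.93},
  {"dx":0.48,"dy":0.72,"dz":0.04,"ax":0,"ay":-1,"az":-0.93},
  {"dx":0.48,"dy":0.72,"dz":0.04,"ax":0,"ay":-1,"az":-0.93},
], grip=-0.3, newtons=30)

```text
t: 2.25
position: [0.4768, -0.219, 0.2518]
ee_rot: [-1.897, 2.068, -0.59]
force: [-0.6, -0.5, -0.4]
finger_gap: 0.0555
```

```bash
python3 wr.py w2
```

```text
t 2.25 dial xyz mm [ 55.3   0.7 192.5] ang 0.72 rad 55.3 jaw ang 6.5 F dial [-0.6 -0.6 -0.2] gap 0.0555
{'fx': 371.64829954431775, 'cx': 323.61392746239716, 'cy': 236.34073279518256} [[-0.104, 0.971, -0.214, 0.47], [-0.992, -0.086, 0.094, -0.207], [0.073, 0.222, 0.972, 0.408], [0.0, 0.0, 0.0, 1.0]]
dial_center 0.89 [232.4, 184.4, 156.7, 145.0] 313.4 256.3
index_tab 0.62 [368.9, 195.1, 17.0, 18.9] 376.5 203.8
lever_knob 0.83 [299.4, 187.9, 30.6, 90.5] 314.4 237.2
```

```bash
python3 -c "
import cv2
cv2.imwrite('pics/v3.png',cv2.resize(cv2.imread('pics/w2.png')[130:370,200:440],(600,600),interpolation=2))"
```

```text
(no output)
```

View pics/v3.png

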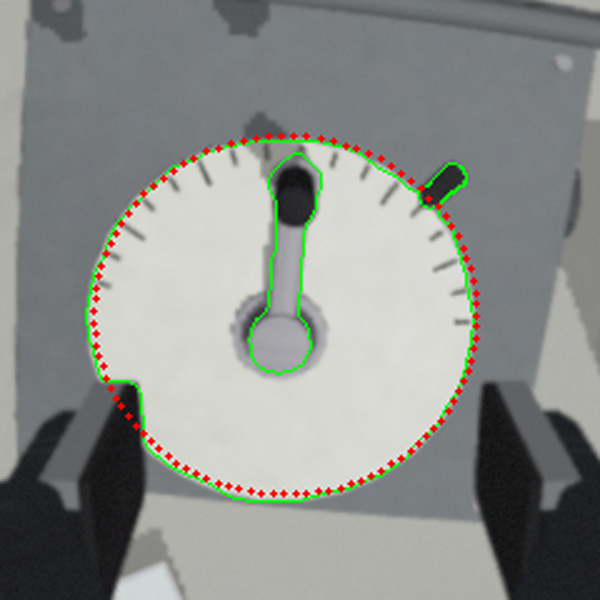

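The picture (3rd) shows the hub at crop (280,342), the knob's top at about (295,209), the pointer tip at (296,152) and the tab at (445,184). The projected dial ring fits the real dial within about 1 px.

```bash
cat > ana.py <<'E'
from h import *; from workcell import manip
p=np.load("p.npy")
m=dict(manip.camera_model("wrist"),fish=1,pose=np.load("pics/w2_pose.npy"))
mm=manip.masks_of("dial_center","wrist")[0]["region"]
cn=max(cv2.findContours(mm.astype(np.uint8),0,1)[0],key=len)[:,0,:]
P=np.array([on_plane(m,u,v,p,0) for u,v in cn])[:,:2]
f=least_squares(lambda q:np.hypot(*(P-q[:2]).T)-q[2],[0,0,.074],loss="soft_l1",f_scale=.001);print("dial off mm",(f.x*1e3).round(2))
c=f.x[:2]
def sh(n,u,v,h,pt=c):
    q=on_plane(m,u,v,p,h)[:2]-pt;print(n,(q*1e3).round(1),(np.hypot(*q)*1e3).round(1),np.degrees(np.arctan2(q[1],q[0])).round(2))
sh("tab",376.5,203.8,.003);sh("tab ink crop",200+445/2.5,130+184/2.5,.003);sh("knob top",318,213.6,.05);sh("tip",200+296/2.5,130+152/2.5,.0105);sh("hub",200+280/2.5,130+342/2.5,.015)
A,C=dial(p);U,t=unit(p)
dx=A@np.r_[c,0];print("C shift world",dx.round(4))
for n,k,h in(("cor",[-.109,-.103,.019],0),("corL",[-.109,.103,.019],0)):print(n,((proj(m,U@k+t)[0]-[200,130])*2.5).round(0))
E
python3 ana.py
```

```text
dial off mm [-1.68  1.3  74.39]
tab [ 64.  -52.4] 82.7 -39.27
tab ink crop [ 64.4 -53.7] 83.8 -39.84
knob top [60.1  1.2] 60.2 1.11
tip [71.3  1.9] 71.3 1.5
hub [1.4 0.2] 1.4 6.55
C shift world [-0.0012  0.0016 -0.0008]
cor [506. 516.]
corL [ 23. 471.]
```

```bash
cat > go.py <<'E'
from h import *; from workcell import manip; import sys
p=np.load("p.npy");o=manip.get_obs();tell(o,p);a=[float(x) for x in sys.argv[1:]]
for i in range(0,len(a),3): print(a[i:i+3],row(o,*pose(p,a[i],a[i+1]/1e3,a[i+2]/1e3)))
E
python3 -c "
import numpy as np
p=np.load('p.npy');p[:2]+=[-.0012,.0016];np.save('p.npy',p)"
python3 go.py 1.3 60 100 1.3 60 60 1.3 60 21
```

```text
t 2.5 dial xyz mm [ 56.6  -1.  191.7] ang -1.02 rad 56.6 jaw ang 6.4 F dial [0.7 1.  0.1] gap 0.0554
[1.3, 60.0, 100.0] [0.097, -0.014, -0.155, 0.111, -0.081, -0.133]
[1.3, 60.0, 60.0] [0.136, -0.022, -0.225, 0.111, -0.081, -0.133]
[1.3, 60.0, 21.0] [0.174, -0.029, -0.292, 0.111, -0.081, -0.133]
```

Call:
play_rows([
  {"dx":0.05,"dy":-0.007,"dz":-0.08,"ax":0.06,"ay":-0.04,"az":-0.07},
  {"dx":0.097,"dy":-0.014,"dz":-0.155,"ax":0.111,"ay":-0.081,"az":-0.133},
  {"dx":0.097,"dy":-0.014,"dz":-0.155,"ax":0.111,"ay":-0.081,"az":-0.133},
  {"dx":0.117,"dy":-0.018,"dz":-0.19,"ax":0.111,"ay":-0.081,"az":-0.133},
  {"dx":0.136,"dy":-0.022,"dz":-0.225,"ax":0.111,"ay":-0.081,"az":-0.133},
  {"dx":0.155,"dy":-0.025,"dz":-0.258,"ax":0.111,"ay":-0.081,"az":-0.133},
  {"dx":0.174,"dy":-0.029,"dz":-0.292,"ax":0.111,"ay":-0.081,"az":-0.133},
  {"dx":0.174,"dy":-0.029,"dz":-0.292,"ax":0.111,"ay":-0.081,"az":-0.133},
  {"dx":0.174,"dy":-0.029,"dz":-0.292,"ax":0.111,"ay":-0.081,"az":-0.133},
], grip=-0.3, newtons=20)

```text
t: 3.62
position: [0.5638, -0.2344, 0.1073]
ee_rot: [-1.776, 2.107, -0.578]
force: [-0.1, -0.7, -0.7]
finger_gap: 0.055
```

```bash
python3 go.py 1.3 60 21; python3 wr.py w3
```

```text
t 3.62 dial xyz mm [60.8  0.9 22.3] ang 0.84 rad 60.8 jaw ang 1.3 F dial [-0.4 -0.7 -0.6] gap 0.055
[1.3, 60.0, 21.0] [0.0, 0.001, -0.003, 0.002, 0.002, 0.001]
t 3.62 dial xyz mm [60.8  0.9 22.3] ang 0.84 rad 60.8 jaw ang 1.3 F dial [-0.4 -0.7 -0.6] gap 0.055
{'fx': 371.64829954431775, 'cx': 323.61392746239716, 'cy': 236.34073279518256} [[-0.173, 0.953, -0.249, 0.551], [-0.985, -0.164, 0.056, -0.23], [0.013, 0.255, 0.967, 0.264], [0.0, 0.0, 0.0, 1.0]]
dial_center 0.61 [300.3, 267.5, 46.7, 125.7] 320.9 330.9
index_tab 0.85 [419.1, 261.5, 33.9, 37.3] 433.9 278.6
lever_knob 0.79 [302.1, 266.0, 43.3, 128.5] 321.1 330.7
```

View pics/w3.png

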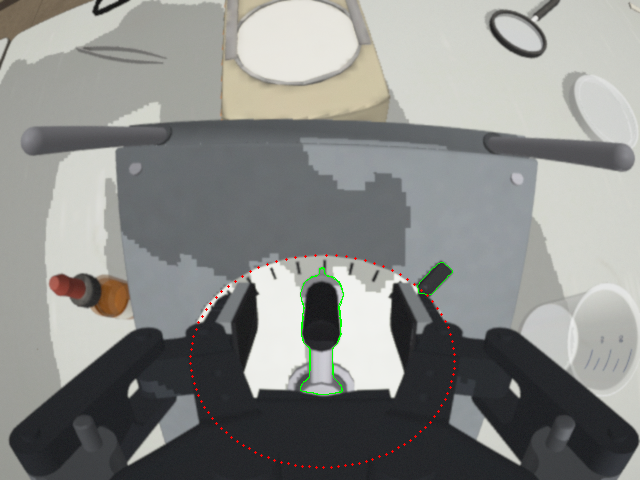

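The knob (320,320) is centred between the fingers, which straddle it, and the tab is at (434,279). Closing.

Call:
play_rows([
  {"dx":0,"dy":0,"dz":0,"ax":0,"ay":0,"az":0},
  {"dx":0,"dy":0,"dz":0,"ax":0,"ay":0,"az":0},
  {"dx":0,"dy":0,"dz":0,"ax":0,"ay":0,"az":0},
  {"dx":0,"dy":0,"dz":0,"ax":0,"ay":0,"az":0},
  {"dx":0,"dy":0,"dz":0,"ax":0,"ay":0,"az":0},
  {"dx":0,"dy":0,"dz":0,"ax":0,"ay":0,"az":0},
], grip=1, newtons=25)

```text
t: 4.58
position: [0.564, -0.2342, 0.1068]
ee_rot: [-1.776, 2.107, -0.578]
force: [-0.1, 1.7, 2.0]
finger_gap: 0.0132
```

```bash
python3 go.py 5 60 22 9 60 22 13 60 22 17 60 22 21 60 22 25 60 22
python3 - <<'E'
from h import *; from workcell import manip
p=np.load("p.npy");m=dict(manip.camera_model("wrist"),fish=1,pose=np.load("pics/w3_pose.npy"))
q=on_plane(m,433.9,278.6,p,.003);print("tab",q,np.degrees(np.arctan2(q[1],q[0])))
E
```

```text
t 4.58 dial xyz mm [60.7  1.1 22. ] ang 1.08 rad 60.7 jaw ang 1.3 F dial [0.7 1.7 2. ] gap 0.0132
[5.0, 60.0, 22.0] [0.0, 0.008, -0.001, -0.061, 0.015, 0.113]
[9.0, 60.0, 22.0] [0.001, 0.017, -0.001, -0.13, 0.028, 0.233]
[13.0, 60.0, 22.0] [0.001, 0.025, -0.002, -0.199, 0.042, 0.354]
[17.0, 60.0, 22.0] [0.001, 0.033, -0.003, -0.267, 0.055, 0.475]
[21.0, 60.0, 22.0] [-0.0, 0.042, -0.005, -0.336, 0.069, 0.596]
[25.0, 60.0, 22.0] [-0.001, 0.05, -0.006, -0.404, 0.082, 0.717]
tab [ 0.06375248 -0.05252782  0.003     ] -39.486261822173795
```

Call:
play_rows([
  {"dx":0,"dy":0.008,"dz":-0.001,"ax":-0.061,"ay":0.015,"az":0.113},
  {"dx":0.001,"dy":0.017,"dz":-0.001,"ax":-0.13,"ay":0.028,"az":0.233},
  {"dx":0.001,"dy":0.025,"dz":-0.002,"ax":-0.199,"ay":0.042,"az":0.354},
  {"dx":0.001,"dy":0.033,"dz":-0.003,"ax":-0.267,"ay":0.055,"az":0.475},
  {"dx":0,"dy":0.042,"dz":-0.005,"ax":-0.336,"ay":0.069,"az":0.596},
  {"dx":-0.001,"dy":0.05,"dz":-0.006,"ax":-0.404,"ay":0.082,"az":0.717},
  {"dx":-0.001,"dy":0.05,"dz":-0.006,"ax":-0.404,"ay":0.082,"az":0.717},
])

```text
t: 5.45
position: [0.5639, -0.2092, 0.1043]
ee_rot: [-2.226, 1.741, -0.676]
force: [1.3, 1.3, 3.4]
finger_gap: 0.0129
```

```bash
python3 go.py 30 60 22 36 60 22 42 60 22 48 60 22 53 60 22
```

```text
t 5.45 dial xyz mm [55.2 25.6 22.2] ang 24.87 rad 60.8 jaw ang 25.0 F dial [2.6 1.5 2.5] gap 0.0129
[30.0, 60.0, 22.0] [-0.004, 0.01, -0.004, -0.086, 0.019, 0.151]
[36.0, 60.0, 22.0] [-0.007, 0.021, -0.007, -0.189, 0.039, 0.333]
[42.0, 60.0, 22.0] [-0.012, 0.032, -0.011, -0.291, 0.059, 0.514]
[48.0, 60.0, 22.0] [-0.018, 0.042, -0.015, -0.394, 0.079, 0.695]
[53.0, 60.0, 22.0] [-0.024, 0.05, -0.019, -0.48, 0.096, 0.846]
```

Call:
play_rows([
  {"dx":-0.004,"dy":0.01,"dz":-0.004,"ax":-0.086,"ay":0.019,"az":0.151},
  {"dx":-0.007,"dy":0.021,"dz":-0.007,"ax":-0.189,"ay":0.039,"az":0.333},
  {"dx":-0.012,"dy":0.032,"dz":-0.011,"ax":-0.291,"ay":0.059,"az":0.514},
  {"dx":-0.018,"dy":0.042,"dz":-0.015,"ax":-0.394,"ay":0.079,"az":0.695},
  {"dx":-0.024,"dy":0.05,"dz":-0.019,"ax":-0.48,"ay":0.096,"az":0.846},
  {"dx":-0.024,"dy":0.05,"dz":-0.019,"ax":-0.48,"ay":0.096,"az":0.846},
])

```text
t: 6.2
position: [0.5525, -0.1839, 0.0952]
ee_rot: [-2.672, 1.193, -0.765]
force: [2.8, 2.9, 1.9]
finger_gap: 0.0133
```

```bash
sed -i '/tell(o,p)$/!b' h.py
cat >> h.py <<'E'
def ft(o,p):
    A,C=dial(p);q=A.T@(o["position"]-C);t=np.arctan2(q[1],q[0]);f=A.T@o["force"];print("F tangential(+=left) %.1f radial %.1f"%(f[1]*np.cos(t)-f[0]*np.sin(t),f[0]*np.cos(t)+f[1]*np.sin(t)))
E
sed -i 's/;tell(o,p);a=/;tell(o,p);ft(o,p);a=/' go.py; python3 go.py 55 60 22 57 60 22 59 60 22 61 60 22 63 60 22 65 60 22
```

```text
t 6.2 dial xyz mm [36.8 48.3 22.3] ang 52.73 rad 60.7 jaw ang 52.9 F dial [2.8 3.3 0.5] gap 0.0133
F tangential(+=left) -0.2 radial 4.4
[55.0, 60.0, 22.0] [-0.003, 0.002, -0.003, -0.036, 0.009, 0.062]
[57.0, 60.0, 22.0] [-0.006, 0.005, -0.005, -0.07, 0.016, 0.123]
[59.0, 60.0, 22.0] [-0.008, 0.008, -0.006, -0.104, 0.023, 0.183]
[61.0, 60.0, 22.0] [-0.011, 0.011, -0.008, -0.139, 0.029, 0.243]
[63.0, 60.0, 22.0] [-0.014, 0.013, -0.01, -0.173, 0.036, 0.304]
[65.0, 60.0, 22.0] [-0.017, 0.016, -0.012, -0.207, 0.043, 0.364]
```

Call:
play_rows([
  {"dx":-0.003,"dy":0.002,"dz":-0.003,"ax":-0.036,"ay":0.009,"az":0.062},
  {"dx":-0.006,"dy":0.005,"dz":-0.005,"ax":-0.07,"ay":0.016,"az":0.123},
  {"dx":-0.008,"dy":0.008,"dz":-0.006,"ax":-0.104,"ay":0.023,"az":0.183},
  {"dx":-0.011,"dy":0.011,"dz":-0.008,"ax":-0.139,"ay":0.029,"az":0.243},
  {"dx":-0.014,"dy":0.013,"dz":-0.01,"ax":-0.173,"ay":0.036,"az":0.304},
  {"dx":-0.014,"dy":0.013,"dz":-0.01,"ax":-0.173,"ay":0.036,"az":0.304},
])

```text
t: 6.95
position: [0.5461, -0.1769, 0.0906]
ee_rot: [-2.805, 0.964, -0.789]
force: [4.4, 3.8, 4.5]
finger_gap: 0.0131
```

```bash
python3 go.py 64 60 22 66 60 22 68 60 22
```

```text
t 6.95 dial xyz mm [27.8 53.9 22.2] ang 62.69 rad 60.7 jaw ang 63.1 F dial [5.4 4.6 2. ] gap 0.0131
F tangential(+=left) -2.6 radial 6.6
[64.0, 60.0, 22.0] [-0.002, 0.0, -0.002, -0.016, 0.005, 0.026]
[66.0, 60.0, 22.0] [-0.005, 0.003, -0.004, -0.05, 0.012, 0.087]
[68.0, 60.0, 22.0] [-0.008, 0.005, -0.006, -0.084, 0.019, 0.147]
```

```bash
python3 go.py 64 61 22 65 61 22 66 61 22 67 61 22
```

```text
t 6.95 dial xyz mm [27.8 53.9 22.2] ang 62.69 rad 60.7 jaw ang 63.1 F dial [5.4 4.6 2. ] gap 0.0131
F tangential(+=left) -2.6 radial 6.6
[64.0, 61.0, 22.0] [-0.001, 0.002, -0.001, -0.016, 0.005, 0.026]
[65.0, 61.0, 22.0] [-0.003, 0.003, -0.002, -0.033, 0.009, 0.057]
[66.0, 61.0, 22.0] [-0.004, 0.005, -0.003, -0.05, 0.012, 0.087]
[67.0, 61.0, 22.0] [-0.006, 0.006, -0.004, -0.067, 0.015, 0.117]
```

Call:
play_rows([
  {"dx":-0.002,"dy":0.003,"dz":-0.001,"ax":-0.025,"ay":0.007,"az":0.04},
  {"dx":-0.004,"dy":0.005,"dz":-0.003,"ax":-0.05,"ay":0.012,"az":0.087},
  {"dx":-0.006,"dy":0.006,"dz":-0.004,"ax":-0.067,"ay":0.015,"az":0.117},
  {"dx":-0.006,"dy":0.006,"dz":-0.004,"ax":-0.067,"ay":0.015,"az":0.117},
])

```text
t: 7.45
position: [0.5429, -0.1741, 0.0886]
ee_rot: [-2.853, 0.874, -0.795]
force: [3.3, -0.8, 2.1]
finger_gap: 0.0131
```

```bash
python3 go.py 68 61 22 69 61 22 70 61 22 71 61 22
```

```text
t 7.45 dial xyz mm [23.6 56.  22.2] ang 67.11 rad 60.8 jaw ang 67.0 F dial [ 4.  -0.1  0.1] gap 0.0131
F tangential(+=left) -3.7 radial 1.5
[68.0, 61.0, 22.0] [-0.001, 0.001, -0.001, -0.017, 0.003, 0.03]
[69.0, 61.0, 22.0] [-0.002, 0.002, -0.002, -0.034, 0.007, 0.061]
[70.0, 61.0, 22.0] [-0.004, 0.003, -0.003, -0.051, 0.01, 0.091]
[71.0, 61.0, 22.0] [-0.006, 0.004, -0.004, -0.068, 0.013, 0.121]
```

Call:
play_rows([
  {"dx":-0.001,"dy":0.001,"dz":-0.001,"ax":-0.017,"ay":0.003,"az":0.03},
  {"dx":-0.003,"dy":0.002,"dz":-0.002,"ax":-0.034,"ay":0.007,"az":0.061},
  {"dx":-0.006,"dy":0.004,"dz":-0.004,"ax":-0.068,"ay":0.013,"az":0.121},
  {"dx":-0.006,"dy":0.004,"dz":-0.004,"ax":-0.068,"ay":0.013,"az":0.121},
])

```text
t: 7.95
position: [0.5402, -0.1724, 0.0869]
ee_rot: [-2.898, 0.776, -0.804]
force: [5.8, -2.0, 2.6]
finger_gap: 0.0127
```

```bash
python3 go.py 73 61 22 75 61 22
```

```text
t 7.95 dial xyz mm [20.3 57.2 22.3] ang 70.47 rad 60.7 jaw ang 71.1 F dial [ 6.6 -0.8 -0.8] gap 0.0127
F tangential(+=left) -6.5 radial 1.5
[73.0, 61.0, 22.0] [-0.003, 0.003, -0.003, -0.032, 0.009, 0.059]
[75.0, 61.0, 22.0] [-0.007, 0.005, -0.005, -0.067, 0.016, 0.119]
```

Call:
play_rows([
  {"dx":-0.002,"dy":0.001,"dz":-0.001,"ax":-0.016,"ay":0.004,"az":0.03},
  {"dx":-0.003,"dy":0.003,"dz":-0.003,"ax":-0.032,"ay":0.009,"az":0.059},
  {"dx":-0.003,"dy":0.003,"dz":-0.003,"ax":-0.032,"ay":0.009,"az":0.059},
  {"dx":-0.003,"dy":0.003,"dz":-0.003,"ax":-0.032,"ay":0.009,"az":0.059},
])

```text
t: 8.45
position: [0.5391, -0.1715, 0.0859]
ee_rot: [-2.919, 0.729, -0.807]
force: [5.7, -3.4, 4.2]
finger_gap: 0.0131
```

```bash
python3 go.py 74 61 22 75 61 22 76 61 22
```

```text
t 8.45 dial xyz mm [18.7 57.9 22. ] ang 72.09 rad 60.8 jaw ang 73.0 F dial [ 7.5 -2.3  0.5] gap 0.0131
F tangential(+=left) -7.8 radial 0.1
[74.0, 61.0, 22.0] [-0.003, 0.002, -0.002, -0.016, 0.006, 0.03]
[75.0, 61.0, 22.0] [-0.005, 0.003, -0.003, -0.033, 0.009, 0.06]
[76.0, 61.0, 22.0] [-0.006, 0.004, -0.004, -0.05, 0.013, 0.09]
```

Call:
play_rows([
  {"dx":-0.003,"dy":0.002,"dz":-0.002,"ax":-0.016,"ay":0.006,"az":0.03},
  {"dx":-0.005,"dy":0.003,"dz":-0.003,"ax":-0.033,"ay":0.009,"az":0.06},
  {"dx":-0.006,"dy":0.004,"dz":-0.004,"ax":-0.05,"ay":0.013,"az":0.09},
  {"dx":-0.006,"dy":0.004,"dz":-0.004,"ax":-0.05,"ay":0.013,"az":0.09},
])

```text
t: 8.95
position: [0.5368, -0.1703, 0.0847]
ee_rot: [-2.95, 0.655, -0.813]
force: [6.1, -3.8, 2.8]
finger_gap: 0.0134
```

```bash
python3 go.py 76 61 22 77 61 22 78 61 22 79 61 22 80 61 22
```

```text
t 8.95 dial xyz mm [16.  58.6 22.2] ang 74.78 rad 60.8 jaw ang 76.0 F dial [ 7.2 -2.6 -1. ] gap 0.0134
F tangential(+=left) -7.7 radial -0.6
[76.0, 61.0, 22.0] [-0.002, 0.001, -0.002, 0.003, 0.003, 0.0]
[77.0, 61.0, 22.0] [-0.003, 0.002, -0.003, -0.015, 0.007, 0.031]
[78.0, 61.0, 22.0] [-0.005, 0.003, -0.004, -0.032, 0.01, 0.061]
[79.0, 61.0, 22.0] [-0.007, 0.004, -0.005, -0.049, 0.014, 0.091]
[80.0, 61.0, 22.0] [-0.008, 0.005, -0.006, -0.066, 0.017, 0.121]
```

Call:
play_rows([
  {"dx":-0.003,"dy":0.002,"dz":-0.003,"ax":-0.015,"ay":0.007,"az":0.031},
  {"dx":-0.005,"dy":0.003,"dz":-0.004,"ax":-0.032,"ay":0.01,"az":0.061},
  {"dx":-0.005,"dy":0.003,"dz":-0.004,"ax":-0.032,"ay":0.01,"az":0.061},
])

```text
t: 9.32
position: [0.5353, -0.1696, 0.0837]
ee_rot: [-2.969, 0.605, -0.817]
force: [7.8, -4.1, 3.9]
finger_gap: 0.0136
```

```bash
python3 go.py 78 61 22 79 61 22 80 61 22 81 61 22
```

```text
t 9.32 dial xyz mm [14.1 59.1 22.2] ang 76.6 rad 60.7 jaw ang 78.0 F dial [ 9.2 -2.5 -0.8] gap 0.0136
F tangential(+=left) -9.6 radial -0.3
[78.0, 61.0, 22.0] [-0.002, 0.002, -0.002, 0.003, 0.005, -0.0]
[79.0, 61.0, 22.0] [-0.004, 0.002, -0.003, -0.014, 0.009, 0.03]
[80.0, 61.0, 22.0] [-0.005, 0.003, -0.004, -0.031, 0.012, 0.06]
[81.0, 61.0, 22.0] [-0.007, 0.004, -0.005, -0.049, 0.015, 0.091]
```

Call:
play_rows([
  {"dx":-0.004,"dy":0.002,"dz":-0.003,"ax":-0.014,"ay":0.009,"az":0.03},
  {"dx":-0.007,"dy":0.004,"dz":-0.005,"ax":-0.049,"ay":0.015,"az":0.091},
  {"dx":-0.007,"dy":0.004,"dz":-0.005,"ax":-0.049,"ay":0.015,"az":0.091},
  {"dx":-0.007,"dy":0.004,"dz":-0.005,"ax":-0.049,"ay":0.015,"az":0.091},
])

```text
t: 9.82
position: [0.5331, -0.1686, 0.0825]
ee_rot: [2.977, -0.527, 0.816]
force: [9.0, -4.7, 3.0]
finger_gap: 0.0126
```

```bash
python3 go.py 81 61 22 82 61 22
```

```text
t 9.82 dial xyz mm [11.4 59.6 22.3] ang 79.15 rad 60.7 jaw ang 81.0 F dial [ 9.9 -2.9 -2.3] gap 0.0126
F tangential(+=left) -10.3 radial -1.0
[81.0, 61.0, 22.0] [-0.003, 0.002, -0.002, 0.003, 0.007, 0.001]
[82.0, 61.0, 22.0] [-0.004, 0.003, -0.003, -0.014, 0.01, 0.031]
```

```bash
python3 wr.py w4
```

```text
t 9.82 dial xyz mm [11.4 59.6 22.3] ang 79.15 rad 60.7 jaw ang 81.0 F dial [ 9.9 -2.9 -2.3] gap 0.0126
{'fx': 371.64829954431775, 'cx': 323.61392746239716, 'cy': 236.34073279518256} [[0.808, 0.441, -0.391, 0.485], [-0.317, 0.884, 0.342, -0.092], [0.497, -0.153, 0.854, 0.211], [0.0, 0.0, 0.0, 1.0]]
dial_center 0.83 [187.1, 253.8, 266.7, 142.8] 320.5 309.7
index_tab 0.57 [303.0, 264.6, 42.1, 126.9] 323.4 332.5
lever_knob 0.96 [300.9, 264.8, 44.7, 129.0] 323.5 332.6
```

View pics/w4.png

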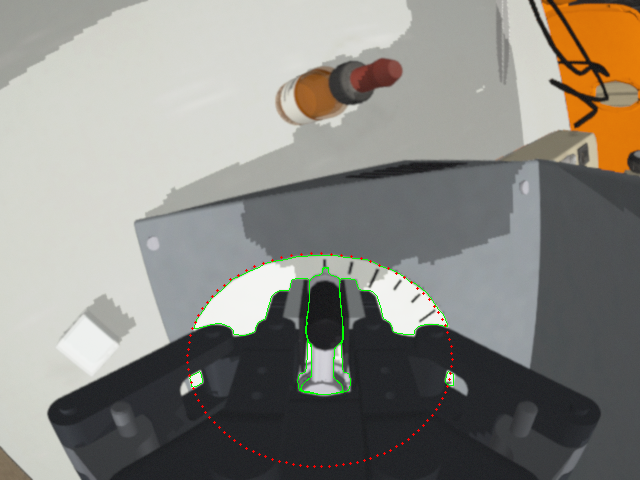

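The picture (5th) shows the knob held at (323,315), the pointer tip at (325,268) and the dropper upright. I'll work out the lever's angle from the tip.

```bash
python3 - <<'E'
from h import *; from workcell import manip
p=np.load("p.npy")
for n,pts in(("w3",[(321.5,269)]),("w4",[(325,268),(325,272)])):
    m=dict(manip.camera_model("wrist"),fish=1,pose=np.load(f"pics/{n}_pose.npy"))
    for u,v in pts:
        q=on_plane(m,u,v,p,.0105);print(n,q.round(4),np.degrees(np.arctan2(q[1],q[0])).round(2))
E
python3 go.py 82 61 22 83 61 22 84 61 22
```

```text
w3 [0.0708 0.0018 0.0105] 1.42
w4 [0.014  0.0691 0.0105] 78.52
w4 [0.0137 0.0672 0.0105] 78.45
t 10.03 dial xyz mm [11.4 59.6 22.3] ang 79.15 rad 60.6 jaw ang 81.0 F dial [ 9.4 -3.5 -3.6] gap 0.0131
F tangential(+=left) -9.9 radial -1.7
[82.0, 61.0, 22.0] [-0.004, 0.003, -0.003, -0.014, 0.01, 0.031]
[83.0, 61.0, 22.0] [-0.006, 0.003, -0.005, -0.031, 0.014, 0.061]
[84.0, 61.0, 22.0] [-0.008, 0.004, -0.006, -0.049, 0.017, 0.091]
```

Call:
play_rows([
  {"dx":-0.004,"dy":0.003,"dz":-0.003,"ax":-0.014,"ay":0.01,"az":0.031},
  {"dx":-0.007,"dy":0.004,"dz":-0.005,"ax":-0.031,"ay":0.014,"az":0.061},
  {"dx":-0.007,"dy":0.004,"dz":-0.005,"ax":-0.031,"ay":0.014,"az":0.061},
  {"dx":-0.007,"dy":0.004,"dz":-0.005,"ax":-0.031,"ay":0.014,"az":0.061},
])

```text
t: 10.52
position: [0.5313, -0.168, 0.0816]
ee_rot: [2.977, -0.474, 0.814]
force: [10.7, -7.0, 1.3]
finger_gap: 0.0131
```

```bash
python3 go.py 83 61 22 84 61 22
```

```text
t 10.53 dial xyz mm [ 9.3 59.8 22.5] ang 81.17 rad 60.5 jaw ang 83.0 F dial [10.9 -4.8 -4.8] gap 0.0131
F tangential(+=left) -11.5 radial -3.1
[83.0, 61.0, 22.0] [-0.002, 0.002, -0.003, 0.003, 0.008, 0.002]
[84.0, 61.0, 22.0] [-0.004, 0.003, -0.004, -0.014, 0.011, 0.032]
```

Call:
play_rows([
  {"dx":-0.004,"dy":0.003,"dz":-0.003,"ax":-0.014,"ay":0.011,"az":0.032},
  {"dx":-0.007,"dy":0.004,"dz":-0.005,"ax":-0.031,"ay":0.014,"az":0.061},
  {"dx":-0.007,"dy":0.004,"dz":-0.005,"ax":-0.031,"ay":0.014,"az":0.061},
  {"dx":-0.007,"dy":0.004,"dz":-0.005,"ax":-0.031,"ay":0.014,"az":0.061},
])

```text
t: 11.02
position: [0.5297, -0.1676, 0.081]
ee_rot: [2.975, -0.422, 0.813]
force: [12.7, -7.6, 0.8]
finger_gap: 0.0132
```

```bash
python3 go.py 85 61 22 86 61 22
```

```text
t 11.03 dial xyz mm [ 7.6 59.9 22.7] ang 82.79 rad 60.4 jaw ang 84.9 F dial [12.5 -5.1 -6.3] gap 0.0132
F tangential(+=left) -13.0 radial -3.5
[85.0, 61.0, 22.0] [-0.003, 0.002, -0.004, 0.003, 0.01, 0.004]
[86.0, 61.0, 22.0] [-0.005, 0.003, -0.005, -0.014, 0.014, 0.034]
```

Call:
play_rows([
  {"dx":-0.005,"dy":0.003,"dz":-0.004,"ax":-0.014,"ay":0.014,"az":0.034},
  {"dx":-0.005,"dy":0.003,"dz":-0.004,"ax":-0.014,"ay":0.014,"az":0.034},
  {"dx":-0.005,"dy":0.003,"dz":-0.004,"ax":-0.014,"ay":0.014,"az":0.034},
  {"dx":-0.005,"dy":0.003,"dz":-0.004,"ax":-0.014,"ay":0.014,"az":0.034},
])

```text
t: 11.52
position: [0.5292, -0.1676, 0.0809]
ee_rot: [2.975, -0.394, 0.811]
force: [13.4, -7.0, 1.0]
finger_gap: 0.013
```

```bash
python3 go.py 82 61 22 79 61 22
```

```text
t 11.53 dial xyz mm [ 7.1 59.9 22.9] ang 83.22 rad 60.3 jaw ang 86.0 F dial [13.  -4.3 -6.4] gap 0.013
F tangential(+=left) -13.4 radial -2.8
[82.0, 61.0, 22.0] [0.003, 0.0, -0.0, 0.072, -0.004, -0.119]
[79.0, 61.0, 22.0] [0.009, -0.002, 0.003, 0.123, -0.014, -0.209]
```

Call:
play_rows([
  {"dx":0.003,"dy":0,"dz":0,"ax":0.05,"ay":-0.004,"az":-0.08},
  {"dx":0.006,"dy":-0.001,"dz":0.002,"ax":0.1,"ay":-0.01,"az":-0.16},
  {"dx":0.006,"dy":-0.001,"dz":0.002,"ax":0.1,"ay":-0.01,"az":-0.16},
  {"dx":0.006,"dy":-0.001,"dz":0.002,"ax":0.1,"ay":-0.01,"az":-0.16},
])

```text
t: 12.02
position: [0.5337, -0.1691, 0.0832]
ee_rot: [2.979, -0.538, 0.818]
force: [9.3, -4.8, 2.9]
finger_gap: 0.0135
```

```bash
python3 go.py 78 61 22 75 61 22 72 61 22
```

```text
t 12.03 dial xyz mm [12.3 59.2 22.6] ang 78.24 rad 60.5 jaw ang 80.6 F dial [10.2 -2.9 -2.5] gap 0.0135
F tangential(+=left) -10.6 radial -0.8
[78.0, 61.0, 22.0] [0.001, 0.001, -0.001, 0.044, -0.0, -0.079]
[75.0, 61.0, 22.0] [0.006, -0.002, 0.002, 0.095, -0.01, -0.169]
[72.0, 61.0, 22.0] [0.011, -0.005, 0.005, 0.147, -0.02, -0.26]
```

Call:
play_rows([
  {"dx":0.006,"dy":-0.002,"dz":0.002,"ax":0.095,"ay":-0.01,"az":-0.169},
  {"dx":0.011,"dy":-0.005,"dz":0.005,"ax":0.147,"ay":-0.02,"az":-0.26},
  {"dx":0.011,"dy":-0.005,"dz":0.005,"ax":0.147,"ay":-0.02,"az":-0.26},
])

```text
t: 12.4
position: [0.54, -0.1722, 0.0866]
ee_rot: [-2.908, 0.754, -0.807]
force: [5.0, -3.0, 5.0]
finger_gap: 0.0132
```

```bash
python3 go.py 67 61 22 61 61 22 55 61 22 50 61 22 45 61 22
```

```text
t 12.4 dial xyz mm [19.9 57.4 22.1] ang 70.85 rad 60.7 jaw ang 72.0 F dial [ 7.2 -1.9  1.6] gap 0.0132
F tangential(+=left) -7.5 radial 0.5
[67.0, 61.0, 22.0] [0.006, -0.004, 0.004, 0.087, -0.013, -0.15]
[61.0, 61.0, 22.0] [0.015, -0.011, 0.009, 0.19, -0.033, -0.332]
[55.0, 61.0, 22.0] [0.023, -0.02, 0.015, 0.293, -0.053, -0.513]
[50.0, 61.0, 22.0] [0.029, -0.027, 0.019, 0.379, -0.07, -0.664]
[45.0, 61.0, 22.0] [0.034, -0.036, 0.023, 0.464, -0.087, -0.815]
```

Call:
play_rows([
  {"dx":0.006,"dy":-0.004,"dz":0.004,"ax":0.087,"ay":-0.013,"az":-0.15},
  {"dx":0.015,"dy":-0.011,"dz":0.009,"ax":0.19,"ay":-0.033,"az":-0.332},
  {"dx":0.023,"dy":-0.02,"dz":0.015,"ax":0.293,"ay":-0.053,"az":-0.513},
  {"dx":0.029,"dy":-0.027,"dz":0.019,"ax":0.379,"ay":-0.07,"az":-0.664},
  {"dx":0.034,"dy":-0.036,"dz":0.023,"ax":0.464,"ay":-0.087,"az":-0.815},
  {"dx":0.034,"dy":-0.036,"dz":0.023,"ax":0.464,"ay":-0.087,"az":-0.815},
])

```text
t: 13.15
position: [0.5569, -0.1895, 0.0979]
ee_rot: [-2.557, 1.361, -0.741]
force: [1.5, 1.3, 5.3]
finger_gap: 0.0131
```

```bash
python3 go.py 40 61 22 34 61 22 28 61 22 23 61 22 18 61 22
```

```text
t 13.15 dial xyz mm [42.8 43.6 21.9] ang 45.52 rad 61.1 jaw ang 45.0 F dial [3.7 1.5 4. ] gap 0.0131
F tangential(+=left) -1.6 radial 3.7
[40.0, 61.0, 22.0] [0.005, -0.01, 0.004, 0.084, -0.018, -0.152]
[34.0, 61.0, 22.0] [0.009, -0.021, 0.008, 0.187, -0.038, -0.333]
[28.0, 61.0, 22.0] [0.013, -0.033, 0.011, 0.29, -0.058, -0.515]
[23.0, 61.0, 22.0] [0.015, -0.043, 0.013, 0.375, -0.075, -0.666]
[18.0, 61.0, 22.0] [0.016, -0.054, 0.015, 0.461, -0.091, -0.817]
```

Call:
play_rows([
  {"dx":0.005,"dy":-0.01,"dz":0.004,"ax":0.084,"ay":-0.018,"az":-0.152},
  {"dx":0.009,"dy":-0.021,"dz":0.008,"ax":0.187,"ay":-0.038,"az":-0.333},
  {"dx":0.013,"dy":-0.033,"dz":0.011,"ax":0.29,"ay":-0.058,"az":-0.515},
  {"dx":0.015,"dy":-0.043,"dz":0.013,"ax":0.375,"ay":-0.075,"az":-0.666},
  {"dx":0.016,"dy":-0.054,"dz":0.015,"ax":0.461,"ay":-0.091,"az":-0.817},
  {"dx":0.016,"dy":-0.054,"dz":0.015,"ax":0.461,"ay":-0.091,"az":-0.817},
])

```text
t: 13.9
position: [0.565, -0.216, 0.1054]
ee_rot: [-2.099, 1.859, -0.646]
force: [2.6, 0.7, 5.4]
finger_gap: 0.0131
```

```bash
python3 go.py 13 61 22 7 61 22 1 61 22 -4 61 22 -9 61 22
```

```text
t 13.9 dial xyz mm [57.9 19.2 22. ] ang 18.35 rad 60.9 jaw ang 18.0 F dial [4.8 1.2 3.5] gap 0.0131
F tangential(+=left) -0.4 radial 4.9
[13.0, 61.0, 22.0] [0.001, -0.011, 0.002, 0.084, -0.017, -0.151]
[7.0, 61.0, 22.0] [0.0, -0.024, 0.003, 0.187, -0.037, -0.332]
[1.0, 61.0, 22.0] [-0.002, -0.037, 0.003, 0.289, -0.057, -0.514]
[-4.0, 61.0, 22.0] [-0.004, -0.047, 0.003, 0.375, -0.074, -0.665]
[-9.0, 61.0, 22.0] [-0.007, -0.057, 0.002, 0.461, -0.09, -0.816]
```

Call:
play_rows([
  {"dx":0.001,"dy":-0.011,"dz":0.002,"ax":0.084,"ay":-0.017,"az":-0.151},
  {"dx":0,"dy":-0.024,"dz":0.003,"ax":0.187,"ay":-0.037,"az":-0.332},
  {"dx":-0.002,"dy":-0.037,"dz":0.003,"ax":0.289,"ay":-0.057,"az":-0.514},
  {"dx":-0.004,"dy":-0.047,"dz":0.003,"ax":0.375,"ay":-0.074,"az":-0.665},
  {"dx":-0.007,"dy":-0.057,"dz":0.002,"ax":0.461,"ay":-0.09,"az":-0.816},
  {"dx":-0.007,"dy":-0.057,"dz":0.002,"ax":0.461,"ay":-0.09,"az":-0.816},
])

```text
t: 14.65
position: [0.5614, -0.2442, 0.1064]
ee_rot: [-1.564, 2.238, -0.525]
force: [1.4, -1.1, 5.6]
finger_gap: 0.0129
```

```bash
python3 go.py -14 61 22 -20 61 22 -26 61 22 -31 61 22 -35 61 22
```

```text
t 14.65 dial xyz mm [59.9 -9.2 21.8] ang -8.7 rad 60.6 jaw ang -9.1 F dial [ 4.2 -0.9  4.1] gap 0.0129
F tangential(+=left) -0.2 radial 4.3
[-14.0, 61.0, 22.0] [-0.004, -0.011, -0.0, 0.083, -0.018, -0.15]
[-20.0, 61.0, 22.0] [-0.009, -0.022, -0.002, 0.186, -0.038, -0.332]
[-26.0, 61.0, 22.0] [-0.016, -0.033, -0.005, 0.289, -0.058, -0.513]
[-31.0, 61.0, 22.0] [-0.022, -0.041, -0.007, 0.374, -0.074, -0.664]
[-35.0, 61.0, 22.0] [-0.027, -0.047, -0.01, 0.443, -0.087, -0.785]
```

Call:
play_rows([
  {"dx":-0.004,"dy":-0.011,"dz":0,"ax":0.083,"ay":-0.018,"az":-0.15},
  {"dx":-0.009,"dy":-0.022,"dz":-0.002,"ax":0.186,"ay":-0.038,"az":-0.332},
  {"dx":-0.016,"dy":-0.033,"dz":-0.005,"ax":0.289,"ay":-0.058,"az":-0.513},
  {"dx":-0.022,"dy":-0.041,"dz":-0.007,"ax":0.374,"ay":-0.074,"az":-0.664},
  {"dx":-0.027,"dy":-0.047,"dz":-0.01,"ax":0.443,"ay":-0.087,"az":-0.785},
  {"dx":-0.027,"dy":-0.047,"dz":-0.01,"ax":0.443,"ay":-0.087,"az":-0.785},
])

```text
t: 15.4
position: [0.5474, -0.2672, 0.101]
ee_rot: [-1.0, 2.482, -0.388]
force: [1.6, 0.7, 4.7]
finger_gap: 0.0128
```

```bash
python3 go.py -37 60.7 22 -39.5 60.7 22 -40 60.7 22
```

```text
t 15.4 dial xyz mm [ 49.2 -34.4  21.8] ang -35.0 rad 60.0 jaw ang -35.1 F dial [3.6 1.  3.4] gap 0.0128
F tangential(+=left) 2.9 radial 2.4
[-37.0, 60.7, 22.0] [-0.002, -0.004, -0.0, 0.031, -0.009, -0.06]
[-39.5, 60.7, 22.0] [-0.006, -0.007, -0.002, 0.074, -0.017, -0.135]
[-40.0, 60.7, 22.0] [-0.007, -0.008, -0.002, 0.082, -0.019, -0.15]
```

Call:
play_rows([
  {"dx":-0.002,"dy":-0.004,"dz":0,"ax":0.031,"ay":-0.009,"az":-0.06},
  {"dx":-0.006,"dy":-0.007,"dz":-0.002,"ax":0.074,"ay":-0.017,"az":-0.135},
  {"dx":-0.006,"dy":-0.007,"dz":-0.002,"ax":0.074,"ay":-0.017,"az":-0.135},
  {"dx":-0.006,"dy":-0.007,"dz":-0.002,"ax":0.074,"ay":-0.017,"az":-0.135},
])

```text
t: 15.9
position: [0.5441, -0.2704, 0.0996]
ee_rot: [-0.901, 2.512, -0.365]
force: [1.7, 2.1, 2.6]
finger_gap: 0.0135
```

```bash
python3 wr.py w5;  python3 -c "
import cv2
cv2.imwrite('pics/v6.png',cv2.resize(cv2.imread('pics/w5.png')[210:410,220:420],(600,600),interpolation=2))"
```

```text
t 15.9 dial xyz mm [ 46.2 -38.2  22. ] ang -39.57 rad 60.0 jaw ang -39.5 F dial [2.4 2.4 1.7] gap 0.0135
{'fx': 371.64829954431775, 'cx': 323.61392746239716, 'cy': 236.34073279518256} [[-0.689, 0.645, -0.332, 0.51], [-0.652, -0.751, -0.106, -0.307], [-0.317, 0.144, 0.937, 0.249], [0.0, 0.0, 0.0, 1.0]]
dial_center 0.7 [298.0, 270.5, 50.0, 124.0] 323.0 335.7
index_tab 0.81 [310.0, 219.2, 21.6, 45.8] 321.7 238.0
lever_knob 0.62 [302.9, 266.2, 40.6, 129.3] 323.1 333.1
```

View pics/v6.png

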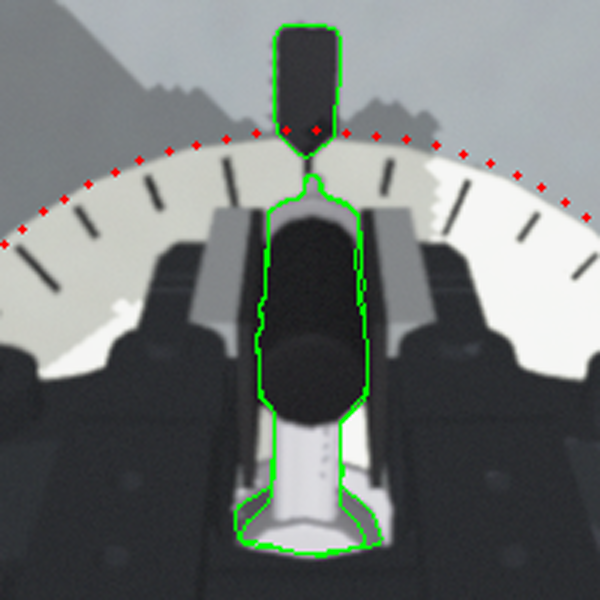

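The picture (6th) shows the tab's inner tip at (306,157) and the pointer tip at (312,178), nearly in line. Converting to angles.

```bash
python3 - <<'E'
from h import *; from workcell import manip
p=np.load("p.npy");m=dict(manip.camera_model("wrist"),fish=1,pose=np.load("pics/w5_pose.npy"))
for n,u,v,h in(("tab",321.7,238,.003),("tab tip",220+306/3,210+157/3,.003),("tip",220+312/3,210+178/3,.0105),("knob top",220+313/3,210+385/3,.05),("knob base",220+312/3,210+240/3,.015),("hub",220+308/3,210+535/3,.015)):
    q=on_plane(m,u,v,p,h)[:2];print(n,(q*1e3).round(1),np.degrees(np.arctan2(q[1],q[0])).round(2),np.degrees(np.arctan2(q[1]-.0005,q[0])).round(2))
E
python3 go.py -39 60 22
```

```text
tab [ 63.9 -51.6] -38.92 -39.2
tab tip [ 54.9 -44.4] -38.93 -39.25
tip [ 53.8 -44.7] -39.67 -39.98
knob top [ 44.9 -37.4] -39.76 -40.13
knob base [ 47.7 -39.6] -39.69 -40.04
hub [ 6.  -4.4] -36.25 -39.22
t 16.1 dial xyz mm [ 46.2 -38.2  21.9] ang -39.58 rad 60.0 jaw ang -39.5 F dial [2.7 3.3 1.6] gap 0.0129
F tangential(+=left) 4.2 radial -0.0
[-39.0, 60.0, 22.0] [0.001, 0.001, 0.001, -0.01, 0.0, 0.014]
```

Only about 0.8° off, so I'll release, and the small leftward relaxation helps.

Call:
play_rows([
  {"dx":0.001,"dy":0.001,"dz":0.001,"ax":-0.01,"ay":0,"az":0.014},
  {"dx":0.001,"dy":0.001,"dz":0.001,"ax":-0.01,"ay":0,"az":0.014},
  {"dx":0.001,"dy":0.001,"dz":0.001,"ax":-0.01,"ay":0,"az":0.014},
])

```text
t: 16.48
position: [0.5444, -0.27, 0.0999]
ee_rot: [-0.911, 2.509, -0.369]
force: [0.7, 0.6, 0.4]
finger_gap: 0.013
```

Call:
play_rows([
  {"dx":0,"dy":0,"dz":0,"ax":0,"ay":0,"az":0},
  {"dx":0,"dy":0,"dz":0,"ax":0,"ay":0,"az":0},
  {"dx":0,"dy":0,"dz":0,"ax":0,"ay":0,"az":0},
  {"dx":0,"dy":0,"dz":0,"ax":0,"ay":0,"az":0},
  {"dx":0,"dy":0,"dz":0,"ax":0,"ay":0,"az":0},
  {"dx":0,"dy":0,"dz":0,"ax":0,"ay":0,"az":0},
], grip=-0.2)

```text
t: 17.23
position: [0.5443, -0.27, 0.0999]
ee_rot: [-0.912, 2.509, -0.369]
force: [0.9, -0.1, -0.2]
finger_gap: 0.051
```

```bash
python3 go.py -39 60 60 -39 60 100 -39 50 160
```

```text
t 17.23 dial xyz mm [ 46.5 -37.8  22.1] ang -39.1 rad 59.9 jaw ang -39.0 F dial [ 0.7  0.  -0.6] gap 0.051
F tangential(+=left) 0.5 radial 0.5
[-39.0, 60.0, 60.0] [-0.037, 0.007, 0.066, 0.0, -0.001, 0.001]
[-39.0, 60.0, 100.0] [-0.076, 0.015, 0.135, 0.0, -0.001, 0.001]
[-39.0, 50.0, 160.0] [-0.146, 0.041, 0.231, 0.0, -0.001, 0.001]
```

Call:
play_rows([
  {"dx":-0.018,"dy":0.003,"dz":0.033,"ax":0,"ay":0,"az":0},
  {"dx":-0.037,"dy":0.007,"dz":0.066,"ax":0,"ay":0,"az":0},
  {"dx":-0.076,"dy":0.015,"dz":0.135,"ax":0,"ay":0,"az":0},
  {"dx":-0.11,"dy":0.03,"dz":0.18,"ax":0,"ay":0,"az":0},
  {"dx":-0.146,"dy":0.041,"dz":0.231,"ax":0,"ay":0,"az":0},
  {"dx":-0.146,"dy":0.041,"dz":0.231,"ax":0,"ay":0,"az":0},
  {"dx":-0.146,"dy":0.041,"dz":0.231,"ax":0,"ay":0,"az":0},
])

```text
t: 18.1
position: [0.4715, -0.2495, 0.2148]
ee_rot: [-0.912, 2.509, -0.368]
force: [-0.6, 0.1, -0.4]
finger_gap: 0.0514
```

```bash
python3 wr.py w6;  python3 -c "
import cv2
cv2.imwrite('pics/v7.png',cv2.resize(cv2.imread('pics/w6.png')[140:380,200:440],(600,600),interpolation=2))"
```

```text
t 18.1 dial xyz mm [ 38.6 -31.6 159.4] ang -39.34 rad 49.9 jaw ang -39.0 F dial [-0.8 -0.  -0. ] gap 0.0514
{'fx': 371.64829954431775, 'cx': 323.61392746239716, 'cy': 236.34073279518256} [[-0.685, 0.65, -0.33, 0.438], [-0.658, -0.746, -0.103, -0.286], [-0.314, 0.147, 0.938, 0.364], [0.0, 0.0, 0.0, 1.0]]
dial_center 0.91 [235.7, 169.7, 170.6, 180.5] 322.1 266.5
index_tab 0.71 [317.5, 168.4, 11.3, 25.5] 323.2 179.7
lever_knob 0.93 [309.8, 195.6, 30.0, 97.4] 322.5 247.4
```

View pics/v7.png

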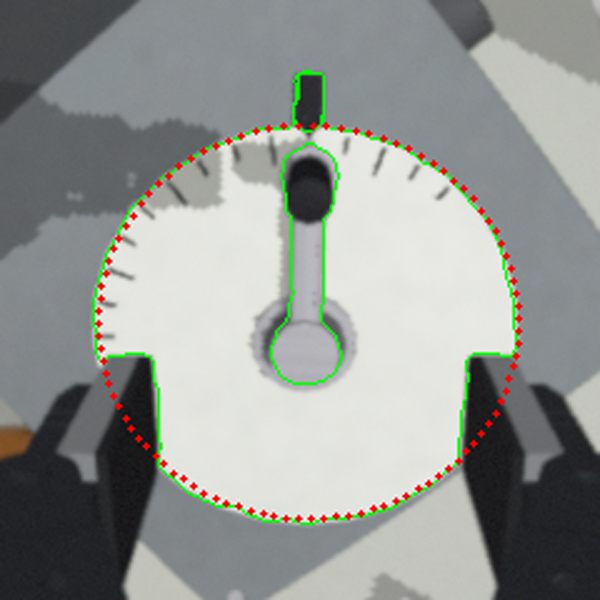

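The hub is at (306,350), the pointer tip at (309,145) and the tab at (309,100). They are in line, the gripper is clear, and the wrist force is near zero.

```bash
python3 -c "
from workcell import manip
print(manip.close_job())"
```

```text
the job is handed in; nothing more can be done
None
```

I gripped the lever's knob square to the panel and swung it anticlockwise onto the off stop. I pressed it on, swung it back to the index tab, let go, drew clear along the panel's normal, and handed the job in at about 18 s.

- **Reset press:** The lever reached about 83° at a reading of about 13.4 N. The stop seemed to start giving at about 68–72°, so I put the give at roughly 11–15° (0.19–0.26 rad). That is enough for the reset and short of the 0.28 rad limit, though close to it at the upper end.
- **Doubt on the press:** The force readings carried a bias of 1–3 N, and the force rose more gently with angle (about 0.5 N per degree) than the text implies (about 0.75). The stop's joint value could not be read directly, so the give is an estimate.
- **Final alignment:** Before letting go, the lever was about 0.8° clockwise of the tab, so I nudged it back about 0.5°. After release, the last wrist picture shows hub, pointer and tab in line to within about 1° by eye. The limit is 3.4°.
- **Release:** The gripper was open at about 51 mm and 160 mm out from the panel, with the wrist force near zero.
- **Small things:** The dropper and cover-glass box were standing in the picture taken at the stop, and the beaker in an earlier one. I did not measure their positions again at the end, but the arm stayed well clear of them and no unexpected force showed.

One early move call was refused as invalid input and did not move the arm. It went through when I resent it with every number given.

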